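# Clear the alignment gauge and load the lamp

### The arm

A 6-joint arm with a two-finger parallel gripper is mounted at the origin on the work surface. World frame = base frame: x ahead of the robot, y to its left, z up, the work surface at z = 0. Lengths are in m, angles in rad, forces in N, time in s.
With the tool pointing down it reaches from about 0.3 to 0.775 m from the base axis. Payload 14.6 kg.
Tool frame: the origin (TCP) lies midway between the tips of the shut fingers; the grasp point (between the pads) lies 19 mm behind it; z points along the fingers, y is the line along which they close (so a half turn about z gives the same grasp; the last joint's range is limited). The gripper opens to 94 mm and grips with 3 to 60 N. Pads are 16 mm wide; open, the fingers measure 119 mm over their backs; the gripper's body (75 mm by 177 mm) begins 78 mm behind the grasp point.
Start: joints at [1.255, 0.3, 1.521, -0, 1.321, -0.067], TCP at [0.135, 0.533, 0.205] pointing down, gripper open.
Joint ranges: [-3.03, 3.03], [-0.79, 2.21], [0.23, 2.52], [-1.04, 4.18], [0, 3.07], [-2.55, 2.55]. Speed limits (rad/s): [2.22, 2.22, 2.57, 3.14, 3.14, 3.14].

### API

Orientations are given as [roll, pitch, yaw] about the fixed x, y, z axes, in that order (R = Rz(yaw) Ry(pitch) Rx(roll)).
In Python, from station import ctrl gives the robot as it stands. The module is installed in compiled form; this text tells all that it offers.
- The arm moves only by the tool servo_tool, never from a script. Its argument "plan" is a list of rows, each a list of 7 numbers: the opening in per cent of the stroke, from 0 (shut) to 100 (fully open), then the shift along the tool's x, y, z in m, then the turn, a rotation vector about the tool's x, y, z in rad. A call has exactly 8 rows; each row shifts and turns the commanded pose from where the row before left it, along the tool's axes as they then stand; what a row does not reach is not made up. A row lasts 1/8 s, in which the tool goes at most 62.5 mm and 10.7 degrees, less where a joint would pass 70% of its speed; a pose out of reach is approached as far as the arm can. A call with a gripper value outside its range is refused whole. The fingers move at their own pace and stop on an object; "force" is the grip in N (left out, the last holds). Time passes only in rows, so rows that do not move let the fingers close, or fill a call up. It gives the time, the measured TCP pose, the force, the opening and the grip force at its end, in the units of the state.
- ctrl.get_obs(): the state, without advancing time (a new reading comes with each control period).
- ctrl.camera(name): name is "scene" or "top"; returns a dict with "pixels" (384x512x3 uint8, red, green, blue), "z_map" (384x512 float32, m along the optical axis (not along the pixel's ray), 0 where there is no reading), "mtx" (3x3 intrinsics, pixels), "pose" (4x4, takes a point from camera to world coordinates). Camera axes: x right, y up, looking along -z (the intrinsics and any distortion apply to the point x, -y, -z); pixel columns grow to the right and rows downward; lengths in m; the calibration is good to about 2 mm. A picture is of the moment at which its call begins.
- ctrl.hand_in(): hands the job in; it is judged then, once.
The state is a dict: "time_s": time; "qpos": joint angles; "joint_vel": joint speeds; "tau": joint torques, N m; "ee_pos": TCP position; "eef_rot": TCP orientation; "force": force on the tool from outside, world axes, zero at the start; "moment": the same for the moment, N m; "grip_width": finger opening in m; "grip_force": force on a finger pad.
Only numpy, scipy, OpenCV 4.12 (cv2) and the standard library are available. Lean on these libraries where they do the work, as an engineer would, in place of code of your own. Each camera call takes 0.05 s, during which the arm holds its last target. There are 200 camera calls.

### The job

The alignment gauge has been left in the lamp cradle: lift it out and stand it upright in the empty white tray, lying wholly inside. Then lay the lamp in the cradle with its long black base towards the end block, and slide it gently along until the base has pushed the block's spring pin fully in; leave it there, lying flat and home. Do not ram the lamp, and leave the jars, the pot and the flasks where they are.

Things in the scene. Friction and masses are not known exactly. Their poses are not given: they have to be found in the camera images.
- cradle: Fixed lamp cradle: black base plate (240 x 90 x 12 mm) with two aluminium U-saddles, a gap for fingers between them, and an end block. Origin: on the table on its centre line; x lengthwise towards the end block, y across, z up. The end block (grey, 56 mm wide, 70 mm high) is clamped anew each time: its face is anywhere from x = 75 to 99 mm, not told, to be felt or seen.
- saddle_short (a point): Middle of the floor of the short saddle, at cradle x = 58 mm, 28 mm above the table. It covers x = 44 to 72 mm, is 46 mm wide inside, with walls to 48 mm above the table and flared lips to 59 mm.
- saddle_long (a point): Middle of the floor of the long saddle, at cradle x = -63 mm, 28 mm above the table. It covers x = -92 to -34 mm; same section as the short one. The gap between the saddles (x = -34 to 44 mm) is open down to the base plate.
- pin (a joint): Brass spring pin, 12 mm dia, 48 mm above the table on the cradle's centre line, standing 8 mm out of the end block's face. Value in m: 0 = fully out, 0.008 = fully in, the lamp's base then against the rigid block. About 1 N pushes it in. It springs out if nothing holds it; the lamp's friction in the saddles holds it.
- gauge: Alignment gauge, 0.2 to 0.33 kg: aluminium foot bar 120 x 38 x 14 mm, black grip post in its middle (26 mm along x, 16 mm along y, from 14 to 74 mm above the underside), white target plate (5 x 36 mm, 64 mm high) at x = -50 mm. Origin: centre of its underside, x along the bar, z up. At first it rests on the saddle floors, parallel to the cradle.
- lamp: Lamp lying on the table, 150 mm long, 0.24 to 0.39 kg: clear glass tube, 36 mm dia, between two square black 40 x 40 mm collars, the long base (40 mm, at +x) and the short nose collar (14 mm, at -x). Free glass from x = -61 to 35 mm. Origin: centre of its underside, 20 mm below the tube's axis; x along the axis towards the base, z up.
- lamp_base (a point): Centre of the lamp's base end face (75 mm from the lamp's origin along its x, on the axis).
- lamp_nose (a point): Centre of the lamp's nose end face (-75 mm along its x, on the axis).
- tray: Fixed empty white tray, 180 (x) x 120 (y) x 26 mm outside, walls and floor about 4 mm thick. Origin: centre of its underside, x along its long side, z up.
- flask_a: stoppered glass volumetric flask, 68 dia x 166 high, at the back of the table. Origin: centre of its underside, z up. Not to be disturbed.
- flask_b: smaller stoppered glass flask, 60 dia x 146 high, at the back of the table. Origin: centre of its underside, z up. Not to be disturbed.
- jar_a: small lidded jar, 42 dia x 55 high, standing on the table. Origin: centre of its underside, z up. Not to be disturbed.
- jar_b: small lidded jar like the other, 42 dia x 55 high. Origin: centre of its underside, z up. Not to be disturbed.
- weigh_pot: small white ceramic pot, 40 dia x 35 high. Origin: centre of its underside, z up. Not to be disturbed.

How it is judged:
On the way, in this order (a step that is already met when the one before it is completed fails the run):
1. the gauge stands upright on the tray's floor, let go (x of gauge in the frame of tray between -0.055 and 0.055 m and y of gauge in the frame of tray between -0.06 and 0.06 m and z of gauge in the frame of tray between 0 and 0.01 m and angle between gauge's own z axis and vertical below 0.1 rad and contact force between the fingers and gauge below 0.1 N), for 0.2 s.
2. the lamp lies in both saddles, base towards the end block, the pin pushed in (angle between the x axis of lamp and the x axis of cradle, either way round below 0.08 rad and x of lamp_base in the frame of cradle above 0.06 m and y of lamp_base in the frame of cradle between -0.005 and 0.005 m and z of lamp_base in the frame of cradle between 0.044 and 0.052 m and y of lamp_nose in the frame of cradle between -0.005 and 0.005 m and z of lamp_nose in the frame of cradle between 0.044 and 0.052 m and value of joint pin above 0.0062 m), for 0.2 s.
At the end, for the whole second after the job is handed in: Gauge released, upright (0.1 rad) on the tray's floor, inside its walls. Lamp released and at rest in both saddles, base towards the end block, parallel to the cradle (0.08 rad), end centres within 5 mm of its middle plane and 44 to 52 mm high, holding the pin in by over 6.2 of its 8 mm (all of step 1 and all of step 2 and linear speed of each of lamp, gauge below 0.01 m/s and contact force between the fingers and lamp below 0.1 N); the robot touches nothing.
It fails at once if the lamp is rammed: pressed on the cradle, its block or its pin with more than 30 N (contact force between lamp and cradle above 30 N).
It fails at once if a flask, jar or the pot is shifted by more than 30 mm or tipped (distance of any of flask_a, flask_b, jar_a, jar_b, weigh_pot from where it was at the start of the episode above 0.03 m or angle between any of flask_a, flask_b, jar_a, jar_b, weigh_pot's own z axis and vertical above 0.4 rad).
It also fails if it takes over 64 s, if anything falls off the work surface, if the arm or the gripper's body presses on something with over 40 N, if the wrist force passes 120 N, or if a joint passes its speed limit or range.

## Working session

There is one attempt and no reset: what is moved stays moved. The work goes in short steps, Python scripts to look and compute and a tool call to move; the robot and the scene stay as the last step left them, time stands still between calls to the robot, and variables do not carry over. Pictures are saved under pics/ and viewed, at most 10 in all, crops included, and the job is handed in when it is done.

Besides the shell and the picture viewer there is one more tool, called after "Request:" by a JSON object that holds its "method" and its "body", one argument or row to a line. servo_tool: Moves the arm, as the interface text tells. Its arguments: {"type":"object","properties":{"plan":{"type":"array","items":{"type":"array","items":{"type":"number"}}},"force":{"type":"number"}},"required":["plan"]}

```bash
mkdir -p pics && cat > h.py <<'E'
import numpy as np, cv2
from station import ctrl
def cam(n):
    c=ctrl.camera(n); return c
def world(c):
    z=c["z_map"].astype(float); K=c["mtx"]; h,w=z.shape
    u,v=np.meshgrid(np.arange(w),np.arange(h))
    X=(u-K[0,2])/K[0,0]*z; Y=(v-K[1,2])/K[1,1]*z
    P=np.stack([X,-Y,-z,np.ones_like(z)],-1)@np.asarray(c["pose"]).T
    W=P[...,:3]; W[z==0]=np.nan; return W
def save(n,img): cv2.imwrite("pics/"+n,img[...,::-1])
E
python3 - <<'E'
from h import *
o=ctrl.get_obs(); print(o)
for n in("top","scene"):
    c=cam(n); print(n,c["mtx"],c["pose"],[k for k in c]); save(n+"0.png",c["pixels"]); np.savez(n+"0.npz",**{k:np.asarray(c[k]) for k in("pixels","z_map","mtx","pose")})
E
```

```text
{'time_s': 0.0, 'qpos': array([ 1.25541913e+00,  3.00452831e-01,  1.52156618e+00, -7.49482605e-06,
        1.32065850e+00, -6.66125536e-02]), 'joint_vel': array([-0.00023313, -0.00073452,  0.00063482, -0.0005775 ,  0.00139538,
       -0.00156939]), 'tau': array([ 2.63911184e-03, -5.31801188e+01, -3.52747965e+01,  7.09198276e-02,
        2.42471328e-02, -9.14376483e-05]), 'ee_pos': array([0.13534886, 0.53283267, 0.20490264]), 'eef_rot': array([-3.14050972e+00, -6.49681016e-05,  2.89282984e+00]), 'force': array([0.50426029, 1.29894636, 0.15679629]), 'moment': array([-0.01072958, -0.05506348, -0.02242573]), 'grip_force': 0.0, 'grip_width': 0.09393532071536376}
top [[418.11970923   0.         263.12889324]
 [  0.         418.11970923 193.32424182]
 [  0.           0.           1.        ]] [[-0.02669386  0.99452778 -0.10100463  0.43982454]
 [-0.99943889 -0.02859679 -0.01743906  0.00755375]
 [-0.02023204  0.10048244  0.9947331   1.07781329]
 [ 0.          0.          0.          1.        ]] ['pixels', 'z_map', 'mtx', 'pose']
scene [[451.31888376   0.         254.50334812]
 [  0.         451.31888376 186.58191945]
 [  0.           0.           1.        ]] [[ 0.31783216 -0.79256216  0.52041132  1.21707793]
 [ 0.9481352   0.26293728 -0.17861588 -0.22787545]
 [ 0.00472865  0.55019016  0.835026    1.09179073]
 [ 0.          0.          0.          1.        ]] ['pixels', 'z_map', 'mtx', 'pose']
```

View pics/top0.png

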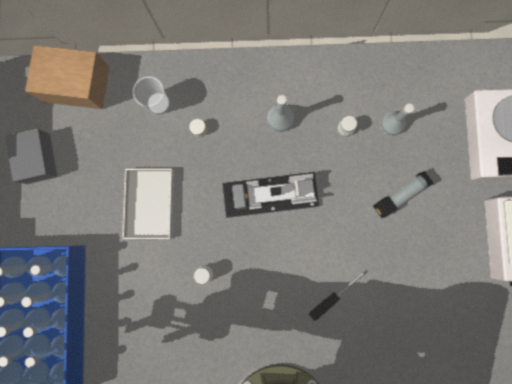

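View pics/scene0.png

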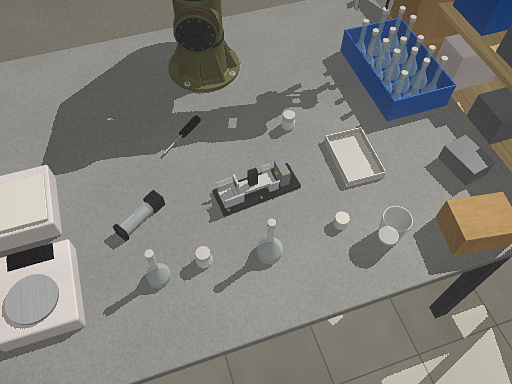

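The top view has the cradle at about (270,195), with its end block at the left, towards +y. The lamp is at (405,193) with its long base at the lower-left, and the tray is at (148,204). The jars are at (197,127) and (348,125), the pot at (202,275), and the flasks at (281,115) and (397,120). Next I'll measure from the depth maps.

```bash
python3 - <<'E'
from h import *
for n in("top","scene"):
    c=dict(np.load(n+"0.npz")); W=world(c)
    pts=np.array([[0.135,0.533,0.205],[0,0,0]]); T=np.linalg.inv(c["pose"])
    p=(T@np.c_[pts,np.ones(2)].T)[:3]; print(n,"tcp px",c["mtx"][0,0]*p[0]/-p[2]+c["mtx"][0,2],c["mtx"][1,1]*-p[1]/-p[2]+c["mtx"][1,2])
    m=(W[...,0]>.25)&(W[...,0]<.8)&(abs(W[...,1])<.45)&(W[...,2]>.006)&(W[...,2]<.25)
    print("table z", np.nanmedian(W[(abs(W[...,2])<.02)][:,2]))
    k,l,s,ce=cv2.connectedComponentsWithStats(m.astype(np.uint8))
    for i in range(1,k):
        if s[i,4]<25: continue
        q=W[l==i]; r=cv2.minAreaRect(q[:,:2].astype(np.float32)*1000)
        print(i,s[i,:5],ce[i].round(),"med",np.median(q,0).round(4),"rect",np.round(r[0],1),np.round(r[1],1),round(r[2],1),"zmax",q[:,2].max().round(3))
c=dict(np.load("top0.npz"))
im=cv2.resize(c["pixels"][165:225,215:325],None,fx=7,fy=7,interpolation=cv2.INTER_CUBIC); save("crad.png",im)
E
```

```text
top tcp px [ 16.50391823 279.85094148] [393.78529775 415.28793271]
table z -0.00010337626391310195
1 [133  90  37  25 380] [154. 103.] med [0.7762 0.2863 0.0628] rect [780.1 298.5] [75.3 39.4] 89.8 zmax 0.097
2 [88 93 15 16 85] [ 95. 101.] med [0.7939 0.4474 0.0515] rect [793.4 448.2] [ 5.4 13.8] 78.5 zmax 0.092
3 [268  95  26  37 650] [281. 116.] med [ 0.7345 -0.0225  0.0488] rect [740.2 -23.7] [66.4 62.2] 80.2 zmax 0.168
9 [381 104  34  32 586] [396. 120.] med [ 0.7132 -0.3061  0.0438] rect [ 718.1 -311.5] [58.3 54.9] 42.6 zmax 0.149
11 [338 116  19  21 287] [347. 126.] med [ 0.7082 -0.1898  0.0532] rect [ 711.9 -191.8] [40.  38.7] 1.6 zmax 0.06
12 [190 119  17  18 227] [198. 127.] med [0.7203 0.188  0.0337] rect [722.7 189.9] [39.2 38. ] 55.9 zmax 0.039
25 [123 169  51  70 652] [146. 202.] med [0.5344 0.342  0.0223] rect [530.2 321.3] [122.5 176.7] 88.2 zmax 0.031
27 [374 171  60  47 971] [403. 194.] med [ 0.5329 -0.3214  0.037 ] rect [ 534.1 -325.9] [ 40.2 151.9] 33.1 zmax 0.045
33 [ 223  172   97   46 3250] [271. 194.] med [0.5411 0.0075 0.0272] rect [545.2   7.7] [ 90.3 240.1] 
[... 900 characters left out ...]
.6] 33.4 zmax 0.045
126 [435 200  14  19  61] [442. 209.] med [0.7948 0.4481 0.0519] rect [794.7 447.8] [ 4.7 10.7] 75.8 zmax 0.092
131 [377 206  34  31 510] [394. 217.] med [0.7789 0.3163 0.0615] rect [781.4 298.4] [74.1 36.7] 89.8 zmax 0.1
132 [334 211  16  18 218] [341. 220.] med [0.7305 0.1865 0.033 ] rect [726.6 189.9] [37.8 39.5] 31.7 zmax 0.04
136 [257 218  26  46 705] [270. 245.] med [ 0.7547 -0.029   0.0488] rect [749.6 -25. ] [66.  60.4] 66.9 zmax 0.168
142 [195 246  18  22 303] [203. 257.] med [ 0.7255 -0.1939  0.0513] rect [ 718.6 -192.7] [40.3 39.2] 67.8 zmax 0.059
143 [144 249  27  40 616] [156. 271.] med [ 0.7319 -0.3117  0.0438] rect [ 726.7 -313.3] [52.5 59.3] 2.5 zmax 0.149
```

View pics/crad.png

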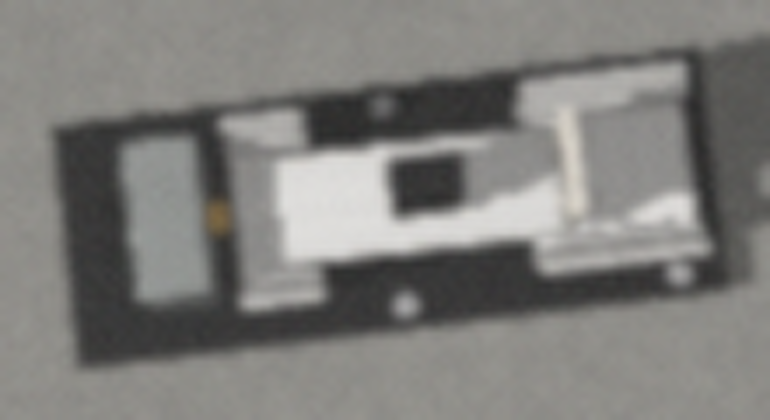

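The cradle crop shows the block's front edge at about crop (205,220), with the brass pin at (218,217). The gauge post is at (428,185) and the target plate at (570,160). I'll now express the details in the cradle frame.

```bash
cat >> h.py <<'E'
C0=np.array([.5452,.0077]); CY=np.radians(95.2)
def tocr(P):
    c,s=np.cos(CY),np.sin(CY); d=P[...,:2]-C0
    return np.stack([c*d[...,0]+s*d[...,1],-s*d[...,0]+c*d[...,1],P[...,2]],-1)
E
python3 - <<'E'
from h import *
st=lambda n,q: print(n,len(q),"med",(np.median(q,0)*1000).round(1),"p2",(np.percentile(q,2,axis=0)*1000).round(1),"p98",(np.percentile(q,98,axis=0)*1000).round(1)) if len(q) else print(n,0)
for n in("top","scene"):
    c=dict(np.load(n+"0.npz")); W=world(c); Q=tocr(W).reshape(-1,3); print(n)
    x,y,z=Q.T; rgb=c["pixels"].reshape(-1,3).astype(int)
    b=(abs(y)<.045)
    st("block top",Q[b&(z>.064)&(z<.08)&(x>.06)&(x<.15)])
    st("block face",Q[(abs(y)<.024)&(z>.03)&(z<.062)&(x>.073)&(x<.11)])
    st("brass",Q[b&(x>.05)&(x<.11)&(rgb[:,0]-rgb[:,2]>60)])
    st("post top",Q[b&(z>.097)&(x>-.03)&(x<.06)])
    st("plate top",Q[b&(z>.09)&(x<-.02)&(x>-.09)])
    st("foot",Q[b&(z>.036)&(z<.046)&(rgb.min(1)>150)&(x>-.06)&(x<.08)&(abs(y)<.021)])
    L=W.reshape(-1,3); m=(abs(L[:,0]-.534)<.11)&(abs(L[:,1]+.326)<.11)&(L[:,2]>.032)
    q=L[m]; r=cv2.minAreaRect(q[:,:2].astype(np.float32)*1000);print("lamp top",r, np.percentile(q[:,2],[50,95]))
    st("saddle walls y",Q[b&(z>.05)&(z<.062)&(x<-.036)&(x>-.09)])
E
```

```text
top
block top 245 med [77.3  0.5 69.4] p2 [ 64.8 -26.2  65.2] p98 [89.7 26.7 72.7]
block face 39 med [97.   0.4 57.5] p2 [91.8 -8.2 51.4] p98 [102.   11.2  61.1]
brass 0
post top 75 med [-12.9  -0.  100.9] p2 [-25.3  -7.9  98.1] p98 [ -1.1   7.7 104.5]
plate top 41 med [-61.4  -0.3  93.8] p2 [-65.2 -16.4  90.4] p98 [-20.4  17.4 103.2]
foot 414 med [ 7.2  5.8 41.4] p2 [-58.1 -17.9  37.8] p98 [40.6 18.6 45. ]
lamp top ((534.1163940429688, -325.8902282714844), (40.225364685058594, 151.9156494140625), 33.111141204833984) [0.03798253 0.04239531]
saddle walls y 115 med [-69.8 -25.3  56.1] p2 [-89.5 -33.7  50.2] p98 [-52.2  33.2  61.2]
scene
block top 159 med [76.3 -4.1 69. ] p2 [ 64.2 -29.9  64.9] p98 [89.5 23.6 73.6]
block face 19 med [98.6 -5.1 55.6] p2 [ 95.8 -13.4  48.5] p98 [103.4   6.7  59.2]
brass 10 med [58.6 -3.2 51.8] p2 [56.3 -9.8 46.5] p98 [62.6  0.6 55.4]
post top 51 med [-13.3  -4.5 100.9] p2 [-24.8 -11.3  98.1] p98 [ -0.3   5.3 104.5]
plate top 33 med [-25.6  -4.6  94.2] p2 [-65.4 -17.8  90.3] p98 [-20.5  12.  102.6]
foot 193 med [12.5 -3.  41.6] p2 [-48.6 -20.   37. ] p98 [37.3 14.9 45.6]
lamp top ((537.3653564453125, -325.5704040527344), (41.96321487426758, 150.9151153564453), 33.320621490478516) [0.03732764 0.04193086]
saddle walls y 78 med [-69.2  17.1  56.1] p2 [-88.7 -36.1  50.3] p98 [-51.8  31.   61. ]
```

```bash
python3 - <<'E'
from h import *
for n in("top","scene"):
    c=dict(np.load(n+"0.npz")); W=world(c); Q=tocr(W).reshape(-1,3); print(n)
    x,y,z=Q.T*1000
    m=(abs(y)>24)&(abs(y)<36)&(z>38)&(z<64)&(abs(x)<125)
    h,e=np.histogram(x[m],np.arange(-124,112,4)); print([(int(a),int(b)) for a,b in zip(e,h) if b])
    for lo,hi in((-125,-40),(0,63)):
        k=m&(x>lo)&(x<hi)&(z>50); print(lo,hi,"x",np.percentile(x[k],[1,5,95,99]).round(1),"y- ",np.percentile(y[k&(y<0)],[5,50,95]).round(1),"y+",np.percentile(y[k&(y>0)],[5,50,95]).round(1))
    k=(abs(y)<27)&(z>55)&(z<80)&(x>45)&(x<110)
    hh,e=np.histogram(x[k],np.arange(56,104,2)); print("block x",[(int(a),int(b)) for a,b in zip(e,hh) if b])
E
```

```text
top
[(-112, 2), (-108, 14), (-104, 12), (-100, 16), (-96, 14), (-92, 12), (-88, 15), (-84, 11), (-80, 16), (-76, 14), (-72, 10), (-68, 16), (-64, 11), (-60, 16), (-56, 15), (-52, 3), (24, 3), (28, 14), (32, 9), (36, 14), (40, 14), (44, 14), (48, 14), (52, 10), (64, 1), (68, 2), (76, 1), (80, 3), (84, 1), (88, 1)]
-125 -40 x [-107.9 -106.3  -54.6  -52.2] y-  [-33.5 -29.3 -25.1] y+ [25.5 29.9 33.3]
0 63 x [27.4 29.2 54.  54.7] y-  [-32.9 -29.2 -25.5] y+ [26.9 30.1 33.5]
block x [(56, 1), (58, 1), (60, 1), (64, 20), (66, 19), (68, 19), (70, 18), (72, 18), (74, 17), (76, 18), (78, 18), (80, 19), (82, 17), (84, 17), (86, 19), (88, 18), (90, 6), (92, 6), (94, 6), (96, 5), (98, 6), (100, 6)]
scene
[(-112, 7), (-108, 11), (-104, 11), (-100, 9), (-96, 10), (-92, 10), (-88, 10), (-84, 10), (-80, 9), (-76, 11), (-72, 8), (-68, 8), (-64, 11), (-60, 5), (-56, 8), (-52, 2), (-16, 1), (24, 6), (28, 12), (32, 8), (36, 11), (40, 8), (44, 11), (48, 11), (52, 9), (60, 1), (64, 11), (68, 6), (72, 8), (76, 8), (80, 3), (84, 10), (88, 1)]
-125 -40 x [-108.6 -107.   -54.1  -51.5] y-  [-35.5 -33.6 -29.3] y+ [24.1 27.5 30.8]
0 63 x [27.  28.3 53.7 54.6] y-  [-35.  -33.4 -30.8] y+ [24.7 27.  32.5]
block x [(56, 1), (62, 5), (64, 32), (66, 6), (68, 13), (70, 12), (72, 13), (74, 9), (76, 12), (78, 9), (80, 11), (82, 13), (84, 10), (86, 10), (88, 7), (90, 3), (94, 2), (96, 2), (98, 4), (100, 3)]
```

The long and short saddles show that the cradle origin is offset −17.5 mm from the plate centre. That puts the block face at about x = 82 mm. Next I'll write a planner helper and move above the gauge.

```bash
cat > plan.py <<'E'
# usage: plan.py grip x y z yaw_deg n [grip x y z yaw n ...]  -> rows, error-diffused to 1 mm / 0.01 rad
import sys, json, numpy as np
from station import ctrl
def plan(wps, dec=3):
    o=ctrl.get_obs(); p=np.array(o["ee_pos"]); y=o["eef_rot"][2]; rows=[]
    for g,tx,ty,tz,td,n in wps:
        t=np.array([tx,ty,tz]); p0=p.copy(); y0=y; dy=(np.radians(td)-y0+np.pi)%(2*np.pi)-np.pi
        for i in range(1,int(n)+1):
            d=p0+(t-p0)*i/n-p; R=np.array([[np.cos(y),np.sin(y),0],[np.sin(y),-np.cos(y),0],[0,0,-1]])
            s=np.round(R.T@d,dec); r=np.round(-(y0+dy*i/n-y),2 if i<n else 3)
            rows.append([g,*s.tolist(),0,0,float(r)]); p=p+R@s; y=y-r
    for k in range(0,len(rows),8): print(json.dumps(rows[k:k+8]))
    print(p.round(4), np.degrees(y).round(2), len(rows))
a=[float(v) for v in sys.argv[1:]]
if __name__=="__main__": plan([a[i:i+6] for i in range(0,len(a),6)])
E
python3 plan.py 100 .548 -.005 .205 95.2 16 100 .548 -.005 .125 95.2 4 100 .548 -.005 .125 95.2 4
```

```text
[[100.0, -0.033, -0.026, -0.0, 0, 0, 0.08], [100.0, -0.036, -0.024, -0.0, 0, 0, 0.07], [100.0, -0.036, -0.021, -0.0, 0, 0, 0.08], [100.0, -0.039, -0.018, -0.0, 0, 0, 0.08], [100.0, -0.039, -0.014, -0.0, 0, 0, 0.07], [100.0, -0.041, -0.012, -0.0, 0, 0, 0.08], [100.0, -0.042, -0.009, -0.0, 0, 0, 0.08], [100.0, -0.042, -0.006, -0.0, 0, 0, 0.08]]
[[100.0, -0.042, -0.002, -0.0, 0, 0, 0.07], [100.0, -0.042, 0.001, -0.0, 0, 0, 0.08], [100.0, -0.042, 0.005, -0.0, 0, 0, 0.08], [100.0, -0.042, 0.007, -0.0, 0, 0, 0.07], [100.0, -0.041, 0.011, -0.0, 0, 0, 0.08], [100.0, -0.04, 0.014, -0.0, 0, 0, 0.08], [100.0, -0.039, 0.017, -0.0, 0, 0, 0.07], [100.0, -0.037, 0.019, -0.0, 0, 0, 0.081]]
[[100.0, -0.0, 0.0, 0.02, 0, 0, 0.0], [100.0, -0.0, 0.0, 0.02, 0, 0, 0.0], [100.0, -0.0, 0.0, 0.02, 0, 0, 0.0], [100.0, -0.0, 0.0, 0.02, 0, 0, 0.0], [100.0, -0.0, 0.0, -0.0, 0, 0, 0.0], [100.0, -0.0, 0.0, -0.0, 0, 0, 0.0], [100.0, -0.0, 0.0, -0.0, 0, 0, 0.0], [100.0, -0.0, 0.0, -0.0, 0, 0, 0.0]]
[ 0.5476 -0.0046  0.125 ] 95.21 24
```

Request:
{"method": "servo_tool", "body": {
  "plan": [
    [100,-0.033,-0.026,0,0,0,0.08],
    [100,-0.036,-0.024,0,0,0,0.07],
    [100,-0.036,-0.021,0,0,0,0.08],
    [100,-0.039,-0.018,0,0,0,0.08],
    [100,-0.039,-0.014,0,0,0,0.07],
    [100,-0.041,-0.012,0,0,0,0.08],
    [100,-0.042,-0.009,0,0,0,0.08],
    [100,-0.042,-0.006,0,0,0,0.08]
  ]
}}

```text
time_s: 1.1
ee_pos: [0.3424, 0.2623, 0.2053]
eef_rot: [-3.141, 0.0, 2.27]
force: [-1.1, 0.3, 0.4]
grip_width: 0.0938
grip_force: 0.0
```

Request:
{"method": "servo_tool", "body": {
  "plan": [
    [100,-0.042,-0.002,0,0,0,0.07],
    [100,-0.042,0.001,0,0,0,0.08],
    [100,-0.042,0.005,0,0,0,0.08],
    [100,-0.042,0.007,0,0,0,0.07],
    [100,-0.041,0.011,0,0,0,0.08],
    [100,-0.04,0.014,0,0,0,0.08],
    [100,-0.039,0.017,0,0,0,0.07],
    [100,-0.037,0.019,0,0,0,0.081]
  ]
}}

```text
time_s: 2.1
ee_pos: [0.5482, -0.0057, 0.2052]
eef_rot: [-3.141, -0.0, 1.659]
force: [-0.6, 0.9, 0.2]
grip_width: 0.094
grip_force: 0.0
```

Request:
{"method": "servo_tool", "body": {
  "plan": [
    [100,0,0,0.02,0,0,0],
    [100,0,0,0.02,0,0,0],
    [100,0,0,0.02,0,0,0],
    [100,0,0,0.02,0,0,0],
    [100,0,0,0,0,0,0],
    [100,0,0,0,0,0,0],
    [100,0,0,0,0,0,0],
    [100,0,0,0,0,0,0]
  ]
}}

```text
time_s: 3.1
ee_pos: [0.5478, -0.0044, 0.126]
eef_rot: [3.141, 0.0, 1.662]
force: [-0.1, -0.4, 0.1]
grip_width: 0.0941
grip_force: 0.0
```

Request:
{"method": "servo_tool", "body": {
  "plan": [
    [100,0,0,0.022,0,0,0],
    [100,0,0,0.022,0,0,0],
    [100,0,0,0.02,0,0,0],
    [0,0,0,0,0,0,0],
    [0,0,0,0,0,0,0],
    [0,0,0,0,0,0,0],
    [0,0,0,0,0,0,0],
    [0,0,0,0,0,0,0]
  ],
  "force": 25
}}

```text
time_s: 4.1
ee_pos: [0.5477, -0.0044, 0.0617]
eef_rot: [3.141, 0.0, 1.662]
force: [0.1, 0.3, -0.6]
grip_width: 0.0475
grip_force: 0.0
```

```bash
python3 - <<'E'
from h import *
c=cam("scene"); save("grip1.png",cv2.resize(c["pixels"][110:240,180:340],None,fx=4,fy=4,interpolation=cv2.INTER_CUBIC))
print(ctrl.get_obs())
E
```

```text
{'time_s': 4.15, 'qpos': array([-7.48976435e-02,  4.56462570e-01,  1.66692623e+00, -2.62950405e-05,
        1.01795736e+00, -1.65900894e-01]), 'joint_vel': array([-4.64426789e-05,  1.56483813e-03,  1.51509757e-03,  7.18846264e-04,
       -1.19465319e-03, -3.22869805e-04]), 'tau': array([ 2.99992942e-03, -5.67140043e+01, -2.99912560e+01,  6.03819662e-02,
        3.10536870e-02,  1.47096057e-04]), 'ee_pos': array([ 0.54767875, -0.0043999 ,  0.06163078]), 'eef_rot': array([3.14135324e+00, 6.27810549e-05, 1.66181338e+00]), 'force': array([ 1.26006235, -0.1765777 , -0.14865197]), 'moment': array([-0.07927635,  0.04687905, -0.05985858]), 'grip_force': 0.0, 'grip_width': 0.04322682319589769}
```

View pics/grip1.png

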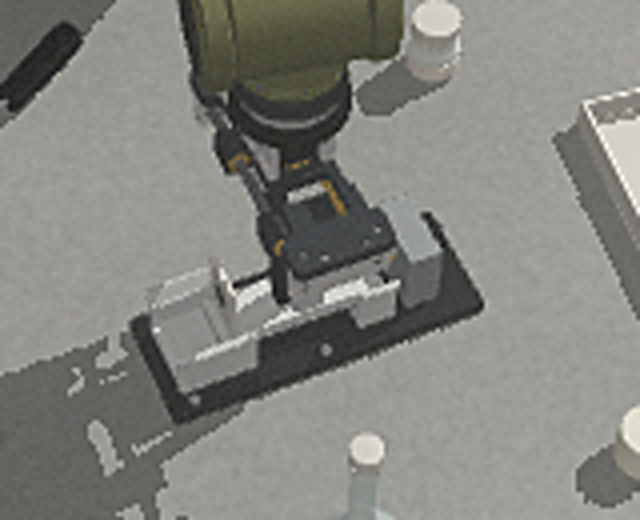

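The gripper is centred over the post at crop (300,230), and the fingers are still closing. I'll let them finish.

Request:
{"method": "servo_tool", "body": {
  "plan": [
    [0,0,0,0,0,0,0],
    [0,0,0,0,0,0,0],
    [0,0,0,0,0,0,0],
    [0,0,0,0,0,0,0],
    [0,0,0,0,0,0,0],
    [0,0,0,0,0,0,0],
    [0,0,0,0,0,0,0],
    [0,0,0,-0.01,0,0,0]
  ]
}}

```text
time_s: 5.15
ee_pos: [0.5471, -0.0044, 0.0712]
eef_rot: [-3.14, -0.0, 1.662]
force: [0.4, 0.2, -1.6]
grip_width: 0.0158
grip_force: 25.0
```

```bash
python3 - <<'E'
from h import *
for n in("top","scene"):
    c=cam(n); W=world(c); Q=tocr(W).reshape(-1,3); x,y,z=Q.T*1000
    for s,k in(("plate",(abs(y)<28)&(z>70)&(z<130)&(x>-72)&(x<-56)),("foot R end",(abs(y)<19)&(z>45)&(z<60)&(x>15)&(x<55))):
        q=Q[k]*1000
        if len(q): print(n,s,len(q),np.percentile(q,[2,50,98],axis=0).round(1).tolist())
o=ctrl.get_obs(); print(tocr(o["ee_pos"]),o["force"],o["moment"],o["grip_width"],o["grip_force"])
E
python3 plan.py 0 .548 -.005 .14 95.2 3 0 .531 .321 .14 178.2 11 0 .531 .321 .14 178.2 2
```

```text
top plate 1 [[-64.5, 18.8, 80.1], [-64.5, 18.8, 80.1], [-64.5, 18.8, 80.1]]
top foot R end 33 [[23.8, 1.3, 47.7], [33.4, 6.1, 51.8], [41.6, 10.5, 55.1]]
scene plate 67 [[-66.3, -21.3, 71.0], [-65.1, -5.4, 94.4], [-60.3, 16.8, 105.1]]
scene foot R end 31 [[15.4, -18.9, 49.0], [31.5, -13.6, 53.1], [45.9, -9.7, 56.6]]
[-0.01236361 -0.00188649  0.07274961] [ 0.13669056 -0.60661734 -2.96041726] [-0.10068673  0.03054747 -0.00351237] 0.015783233629983903 24.99593675136566
[[0.0, -0.0, -0.0, -0.022, 0, 0, 0.0], [0.0, -0.0, -0.0, -0.023, 0, 0, 0.0], [0.0, -0.001, -0.0, -0.022, 0, 0, 0.0], [0.0, 0.03, 0.001, -0.0, 0, 0, -0.13], [0.0, 0.029, 0.005, -0.0, 0, 0, -0.13], [0.0, 0.028, 0.009, -0.0, 0, 0, -0.14], [0.0, 0.027, 0.012, -0.0, 0, 0, -0.13], [0.0, 0.025, 0.016, -0.0, 0, 0, -0.13]]
[[0.0, 0.023, 0.02, -0.0, 0, 0, -0.13], [0.0, 0.02, 0.022, -0.0, 0, 0, -0.13], [0.0, 0.017, 0.024, -0.0, 0, 0, -0.13], [0.0, 0.014, 0.026, -0.0, 0, 0, -0.14], [0.0, 0.01, 0.028, -0.0, 0, 0, -0.13], [0.0, 0.006, 0.029, -0.0, 0, 0, -0.128], [0.0, 0.0, 0.0, -0.0, 0, 0, -0.0], [0.0, 0.0, 0.0, -0.0, 0, 0, -0.0]]
[0.5313 0.3207 0.1397] 178.18 16
```

Request:
{"method": "servo_tool", "body": {
  "plan": [
    [0,0,0,-0.022,0,0,0],
    [0,0,0,-0.023,0,0,0],
    [0,0,0,-0.022,0,0,0],
    [0,0.03,0.001,0,0,0,-0.13],
    [0,0.029,0.005,0,0,0,-0.13],
    [0,0.028,0.009,0,0,0,-0.14],
    [0,0.027,0.012,0,0,0,-0.13],
    [0,0.025,0.016,0,0,0,-0.13]
  ]
}}

```text
time_s: 6.25
ee_pos: [0.5394, 0.1444, 0.1386]
eef_rot: [3.141, 0.0, 2.326]
force: [0.8, 0.0, -2.3]
grip_width: 0.0158
grip_force: 25.0
```

Request:
{"method": "servo_tool", "body": {
  "plan": [
    [0,0.023,0.02,0,0,0,-0.13],
    [0,0.02,0.022,0,0,0,-0.13],
    [0,0.017,0.024,0,0,0,-0.13],
    [0,0.014,0.026,0,0,0,-0.14],
    [0,0.01,0.028,0,0,0,-0.13],
    [0,0.006,0.029,0,0,0,-0.128],
    [0,0,0,0,0,0,0],
    [0,0,0,0,0,0,0]
  ]
}}

```text
time_s: 7.25
ee_pos: [0.5306, 0.3213, 0.1384]
eef_rot: [-3.141, -0.0, 3.108]
force: [-0.4, 0.2, -2.1]
grip_width: 0.0162
grip_force: 25.0
```

```bash
python3 - <<'E'
from h import *
c=cam("scene"); save("tray.png",cv2.resize(c["pixels"][60:210,270:430],None,fx=4,fy=4,interpolation=cv2.INTER_CUBIC))
E
```

```text
(no output)
```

View pics/tray.png

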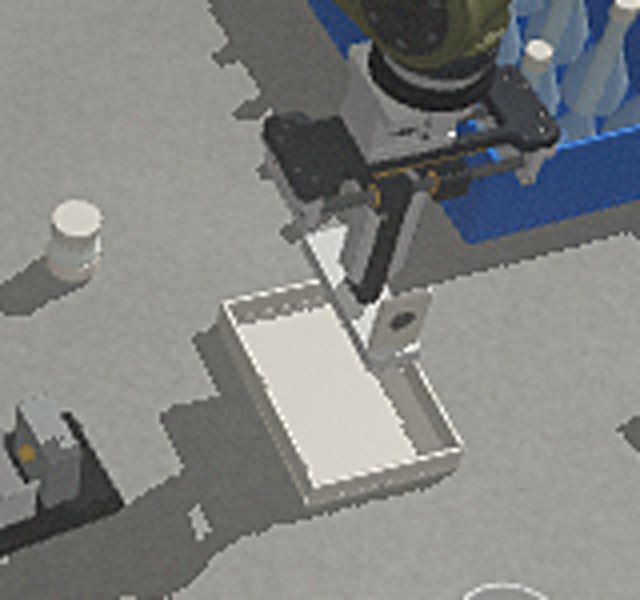

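The gauge hangs level above the tray and parallel to it, at crop (370,300). I'll lower it and release.

Request:
{"method": "servo_tool", "body": {
  "plan": [
    [0,0,0,0.022,0,0,0],
    [0,0,0,0.022,0,0,0],
    [0,0,0,0.022,0,0,0],
    [0,0,0,0.02,0,0,0],
    [0,0,0,0.008,0,0,0],
    [0,0,0,0.003,0,0,0],
    [0,0,0,0.003,0,0,0],
    [0,0,0,0,0,0,0]
  ]
}}

```text
time_s: 8.3
ee_pos: [0.5307, 0.3218, 0.0388]
eef_rot: [3.141, 0.0, 3.11]
force: [-0.2, -0.4, -2.2]
grip_width: 0.0156
grip_force: 25.0
```

Request:
{"method": "servo_tool", "body": {
  "plan": [
    [0,0,0,0.001,0,0,0],
    [60,0,0,0,0,0,0],
    [60,0,0,0,0,0,0],
    [60,0,0,0,0,0,0],
    [60,0,0,0,0,0,0],
    [60,0,0,0,0,0,0],
    [60,0,0,-0.01,0,0,0],
    [60,0,0,-0.03,0,0,0]
  ]
}}

```text
time_s: 9.3
ee_pos: [0.53, 0.3214, 0.0772]
eef_rot: [-3.14, -0.002, 3.11]
force: [-0.3, -0.4, 0.2]
grip_width: 0.0561
grip_force: 0.0
```

```bash
python3 plan.py 100 .531 .321 .19 178.2 3 100 .46 .10 .20 145 6 100 .536 -.326 .20 123.2 11 100 .536 -.326 .10 123.2 4; cat>>h.py<<'E'
E
python3 - <<'E'
from h import *
c=dict(np.load("top0.npz"))
for n in("top","scene"):
    c=dict(np.load(n+"0.npz")); L=world(c).reshape(-1,3)
    a=np.radians(123.2); u=np.array([np.cos(a),np.sin(a)]); v=np.array([-u[1],u[0]]); d=L[:,:2]-[.536,-.326]
    s,t=d@u,d@v; rgb=c["pixels"].reshape(-1,3).astype(int).sum(1)
    m=(abs(s)<.1)&(abs(t)<.05)&(L[:,2]>.012); print(n,np.percentile(s[m],[0.5,99.5]),np.percentile(t[m&(L[:,2]>.036)],[1,50,99]))
    g=m&(rgb>200)&(L[:,2]>.03); print("glass",np.percentile(s[g],[1,99]))
E
```

```text
[[100.0, -0.0, -0.0, -0.038, 0, 0, -0.0], [100.0, -0.001, -0.0, -0.037, 0, 0, -0.0], [100.0, -0.0, -0.0, -0.038, 0, 0, -0.0], [100.0, 0.011, -0.037, -0.002, 0, 0, 0.1], [100.0, 0.007, -0.038, -0.001, 0, 0, 0.09], [100.0, 0.003, -0.039, -0.002, 0, 0, 0.1], [100.0, -0.001, -0.039, -0.002, 0, 0, 0.1], [100.0, -0.004, -0.038, -0.001, 0, 0, 0.09]]
[[100.0, -0.008, -0.038, -0.002, 0, 0, 0.099], [100.0, -0.028, -0.028, 0.0, 0, 0, 0.03], [100.0, -0.028, -0.027, 0.0, 0, 0, 0.04], [100.0, -0.03, -0.025, 0.0, 0, 0, 0.03], [100.0, -0.031, -0.025, 0.0, 0, 0, 0.04], [100.0, -0.031, -0.024, 0.0, 0, 0, 0.03], [100.0, -0.032, -0.023, 0.0, 0, 0, 0.04], [100.0, -0.033, -0.021, 0.0, 0, 0, 0.03]]
[[100.0, -0.034, -0.02, 0.0, 0, 0, 0.04], [100.0, -0.034, -0.019, 0.0, 0, 0, 0.03], [100.0, -0.035, -0.018, 0.0, 0, 0, 0.04], [100.0, -0.036, -0.017, 0.0, 0, 0, 0.031], [100.0, 0.0, 0.0, 0.025, 0, 0, -0.0], [100.0, 0.0, 0.0, 0.025, 0, 0, -0.0], [100.0, 0.0, 0.0, 0.025, 0, 0, -0.0], [100.0, 0.0, 0.0, 0.025, 0, 0, -0.0]]
[ 0.5359 -0.3261  0.1002] 123.17 24
top [-0.0729898   0.07677188] [-0.0179733   0.00138011  0.02062571]
glass [-0.07245501  0.07419156]
scene [-0.07542309  0.07363453] [-0.02157216 -0.0019188   0.01726633]
glass [-0.06081492  0.07340607]
```

Request:
{"method": "servo_tool", "body": {
  "plan": [
    [100,0,0,-0.038,0,0,0],
    [100,0,0,-0.037,0,0,0],
    [100,0,0,-0.038,0,0,0],
    [100,0.011,-0.037,-0.002,0,0,0.1],
    [100,0.007,-0.038,-0.001,0,0,0.09],
    [100,0.003,-0.039,-0.002,0,0,0.1],
    [100,-0.001,-0.039,-0.002,0,0,0.1],
    [100,-0.004,-0.038,-0.001,0,0,0.09]
  ]
}}

```text
time_s: 10.3
ee_pos: [0.4713, 0.1362, 0.1993]
eef_rot: [3.141, 0.001, 2.627]
force: [0.0, 0.4, -0.2]
grip_width: 0.094
grip_force: 0.0
```

Request:
{"method": "servo_tool", "body": {
  "plan": [
    [100,-0.008,-0.038,-0.002,0,0,0.099],
    [100,-0.028,-0.028,0,0,0,0.03],
    [100,-0.028,-0.027,0,0,0,0.04],
    [100,-0.03,-0.025,0,0,0,0.03],
    [100,-0.031,-0.025,0,0,0,0.04],
    [100,-0.031,-0.024,0,0,0,0.03],
    [100,-0.032,-0.023,0,0,0,0.04],
    [100,-0.033,-0.021,0,0,0,0.03]
  ]
}}

```text
time_s: 11.3
ee_pos: [0.5081, -0.1719, 0.2013]
eef_rot: [3.141, 0.001, 2.29]
force: [1.3, 0.0, -0.2]
grip_width: 0.094
grip_force: 0.0
```

Request:
{"method": "servo_tool", "body": {
  "plan": [
    [100,-0.034,-0.02,0,0,0,0.04],
    [100,-0.034,-0.019,0,0,0,0.03],
    [100,-0.035,-0.018,0,0,0,0.04],
    [100,-0.036,-0.017,0,0,0,0.031],
    [100,0,0,0.025,0,0,0],
    [100,0,0,0.025,0,0,0],
    [100,0,0,0.025,0,0,0],
    [100,0,0,0.025,0,0,0]
  ]
}}

```text
time_s: 12.3
ee_pos: [0.5356, -0.3258, 0.1005]
eef_rot: [3.141, 0.001, 2.15]
force: [0.9, -0.0, -0.3]
grip_width: 0.0938
grip_force: 0.0
```

```bash
python3 - <<'E'
from h import *
c=cam("scene"); p=c["pixels"]
a=cv2.resize(p[90:260,60:220],None,fx=3,fy=3,interpolation=cv2.INTER_CUBIC);b=cv2.resize(p[80:250,270:390],None,fx=2.6,fy=3,interpolation=cv2.INTER_CUBIC)
save("pre.png",np.hstack([a,b]))
W=world(c); q=W.reshape(-1,3); m=(abs(q[:,0]-.53)<.1)&(abs(q[:,1]-.32)<.07)&(q[:,2]>.03)&(q[:,2]<.1); print(np.percentile(q[m],[1,50,99],axis=0).round(3))
print(ctrl.get_obs()["ee_pos"],ctrl.get_obs()["eef_rot"])
E
python3 plan.py 100 .536 -.326 .006 123.2 5
```

```text
[[0.519 0.3   0.03 ]
 [0.544 0.316 0.057]
 [0.585 0.336 0.081]]
[ 0.53439681 -0.32500838  0.09688185] [-3.14011642 -0.00362812  2.14976884]
[[100.0, -0.0, 0.0, 0.018, 0, 0, -0.0], [100.0, -0.001, 0.0, 0.018, 0, 0, -0.0], [100.0, -0.0, 0.0, 0.019, 0, 0, -0.0], [100.0, -0.0, 0.001, 0.018, 0, 0, -0.0], [100.0, -0.001, -0.0, 0.018, 0, 0, -0.0]]
[ 0.5363 -0.3261  0.0059] 123.17 5
```

View pics/pre.png

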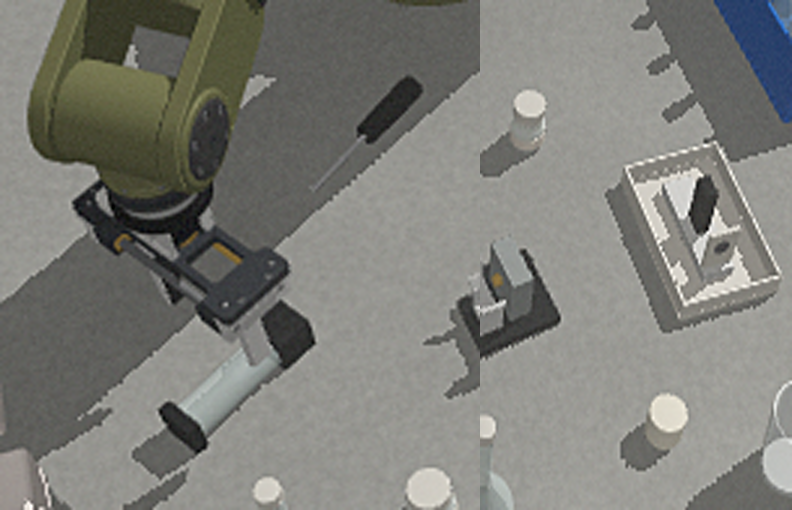

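The gauge stands in the tray at (700,220), and the gripper straddles the lamp tube at (255,345). I'll descend and grip.

Request:
{"method": "servo_tool", "body": {
  "plan": [
    [100,0,0,0.02,0,0,0],
    [100,0,0,0.02,0,0,0],
    [100,0,0,0.02,0,0,0],
    [100,0,0,0.02,0,0,0],
    [100,0,0,0.014,0,0,0],
    [100,0,0,0,0,0,0],
    [0,0,0,0,0,0,0],
    [0,0,0,0,0,0,0]
  ],
  "force": 25
}}

```text
time_s: 13.35
ee_pos: [0.5359, -0.326, 0.0072]
eef_rot: [3.141, 0.001, 2.15]
force: [0.7, 0.6, 0.2]
grip_width: 0.0772
grip_force: 0.0
```

Request:
{"method": "servo_tool", "body": {
  "plan": [
    [0,0,0,0,0,0,0],
    [0,0,0,0,0,0,0],
    [0,0,0,0,0,0,0],
    [0,0,0,0,0,0,0],
    [0,0,0,0,0,0,0],
    [0,0,0,0,0,0,0],
    [0,0,0,0,0,0,0],
    [0,0,0,0,0,0,0]
  ]
}}

```text
time_s: 14.35
ee_pos: [0.5355, -0.3257, 0.0065]
eef_rot: [3.142, 0.0, 2.15]
force: [0.7, -0.0, -0.6]
grip_width: 0.0356
grip_force: 25.0
```

```bash
python3 plan.py 0 .536 -.326 .12 123.2 5 0 .5494 -.0165 .12 95.2 10 0 .5494 -.0165 .12 95.2 1
```

```text
[[0.0, -0.0, 0.0, -0.023, 0, 0, -0.0], [0.0, -0.0, 0.0, -0.022, 0, 0, -0.0], [0.0, -0.0, 0.0, -0.023, 0, 0, -0.0], [0.0, -0.0, 0.0, -0.023, 0, 0, -0.0], [0.0, -0.0, 0.0, -0.023, 0, 0, -0.0], [0.0, 0.025, 0.018, 0.0, 0, 0, 0.05], [0.0, 0.026, 0.017, 0.0, 0, 0, 0.05], [0.0, 0.027, 0.015, 0.0, 0, 0, 0.05]]
[[0.0, 0.027, 0.014, 0.0, 0, 0, 0.05], [0.0, 0.029, 0.013, 0.0, 0, 0, 0.04], [0.0, 0.028, 0.012, 0.0, 0, 0, 0.05], [0.0, 0.03, 0.01, 0.0, 0, 0, 0.05], [0.0, 0.029, 0.009, 0.0, 0, 0, 0.05], [0.0, 0.03, 0.007, 0.0, 0, 0, 0.05], [0.0, 0.031, 0.005, 0.0, 0, 0, 0.048], [0.0, -0.0, 0.0, 0.0, 0, 0, 0.0]]
[ 0.549  -0.0164  0.1205] 95.21 16
```

Request:
{"method": "servo_tool", "body": {
  "plan": [
    [0,0,0,-0.023,0,0,0],
    [0,0,0,-0.022,0,0,0],
    [0,0,0,-0.023,0,0,0],
    [0,0,0,-0.023,0,0,0],
    [0,0,0,-0.023,0,0,0],
    [0,0.025,0.018,0,0,0,0.05],
    [0,0.026,0.017,0,0,0,0.05],
    [0,0.027,0.015,0,0,0,0.05]
  ]
}}

```text
time_s: 15.35
ee_pos: [0.5389, -0.232, 0.12]
eef_rot: [-3.141, -0.001, 1.998]
force: [-0.5, -0.8, -3.0]
grip_width: 0.0353
grip_force: 25.0
```

Request:
{"method": "servo_tool", "body": {
  "plan": [
    [0,0.027,0.014,0,0,0,0.05],
    [0,0.029,0.013,0,0,0,0.04],
    [0,0.028,0.012,0,0,0,0.05],
    [0,0.03,0.01,0,0,0,0.05],
    [0,0.029,0.009,0,0,0,0.05],
    [0,0.03,0.007,0,0,0,0.05],
    [0,0.031,0.005,0,0,0,0.048],
    [0,0,0,0,0,0,0]
  ]
}}

```text
time_s: 16.35
ee_pos: [0.5486, -0.0149, 0.1201]
eef_rot: [-3.141, -0.0, 1.664]
force: [0.3, -0.4, -2.7]
grip_width: 0.0354
grip_force: 25.0
```

Request:
{"method": "servo_tool", "body": {
  "plan": [
    [0,0,0,0.02,0,0,0],
    [0,0,0,0.015,0,0,0],
    [0,0,0,0,0,0,0],
    [0,0,0,0,0,0,0],
    [0,0,0,0,0,0,0],
    [0,0,0,0,0,0,0],
    [0,0,0,0,0,0,0],
    [0,0,0,0,0,0,0]
  ]
}}

```text
time_s: 17.35
ee_pos: [0.549, -0.0164, 0.0855]
eef_rot: [3.141, 0.0, 1.662]
force: [0.9, 0.5, -2.4]
grip_width: 0.0352
grip_force: 25.0
```

```bash
python3 - <<'E'
from h import *
o=ctrl.get_obs(); print(tocr(o["ee_pos"]),o["ee_pos"],o["eef_rot"],o["force"],o["moment"],o["grip_width"])
zu=o["ee_pos"][2]-.0065
for n in("top","scene"):
    c=cam(n); W=world(c); Q=tocr(W); x,y,z=Q.transpose(2,0,1)*1000; rgb=c["pixels"].astype(int).sum(-1)
    for s,lo,hi in(("base",5,56),("nose",-110,-80)):
        k=(abs(y)<35)&(z>zu*1000+31)&(z<zu*1000+48)&(x>lo)&(x<hi)
        q=Q[k]*1000
        if len(q): print(n,s,len(q),np.percentile(q,[2,50,98],axis=0).round(1).tolist())
    if n=="scene": save("hover.png",cv2.resize(c["pixels"][90:240,180:340],None,fx=4,fy=4,interpolation=cv2.INTER_CUBIC))
E
```

```text
[-0.02439209 -0.00160679  0.08551662] [ 0.54901089 -0.01644608  0.08551662] [3.14147072e+00 2.50598479e-05 1.66183208e+00] [ 0.89729547  0.46286502 -2.4360533 ] [-0.13970345  0.08683863 -0.02307618] 0.03523980124372818
top base 46 [[8.9, -15.0, 113.3], [19.2, 9.5, 117.5], [49.8, 15.7, 121.6]]
scene base 31 [[37.4, -23.1, 111.6], [46.9, 4.9, 116.6], [49.7, 17.5, 120.5]]
scene nose 97 [[-100.2, -22.2, 111.1], [-92.3, -4.6, 117.1], [-81.1, 15.8, 121.3]]
```

View pics/hover.png

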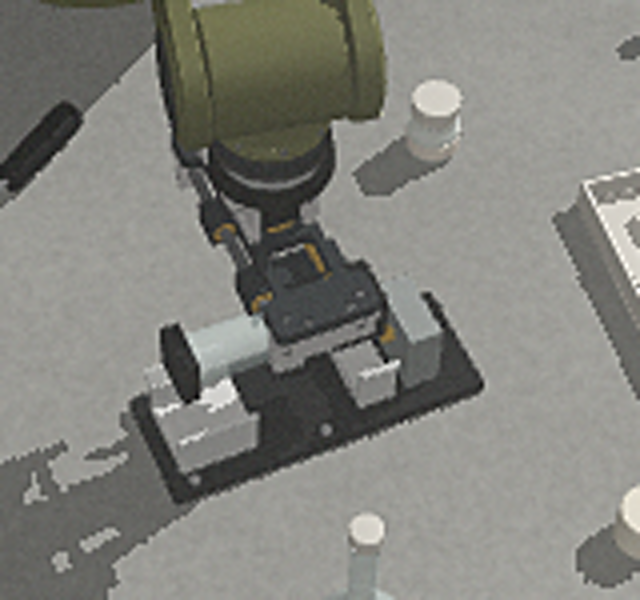

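In the scene camera the lamp's centre line (y ≈ −3 mm) matches the saddles' (≈ −3.1 mm), and the base end is 14 mm short of the face. The picture shows the nose at (180,360) over the long saddle. I'll lower it.

Request:
{"method": "servo_tool", "body": {
  "plan": [
    [0,0,0,0.01,0,0,0],
    [0,0,0,0.01,0,0,0],
    [0,0,0,0.01,0,0,0],
    [0,0,0,0.006,0,0,0],
    [0,0,0,0.006,0,0,0],
    [0,0,0,0.003,0,0,0],
    [0,0,0,0.002,0,0,0],
    [0,0,0,0,0,0,0]
  ]
}}

```text
time_s: 18.45
ee_pos: [0.549, -0.0164, 0.0385]
eef_rot: [3.141, 0.0, 1.662]
force: [-1.4, 0.0, -2.3]
grip_width: 0.0355
grip_force: 25.0
```

Request:
{"method": "servo_tool", "body": {
  "plan": [
    [0,0,0,0.001,0,0,0],
    [0,0,0,0.001,0,0,0],
    [0,0,0,0,0,0,0],
    [0,0,0,0.001,0,0,0],
    [0,0,0,0,0,0,0],
    [0,0,0,0,0,0,0],
    [0,0,0,0,0,0,0],
    [0,0,0,0,0,0,0]
  ]
}}

```text
time_s: 19.45
ee_pos: [0.549, -0.0164, 0.0354]
eef_rot: [-3.142, 0.0, 1.662]
force: [0.5, 0.4, -3.0]
grip_width: 0.0352
grip_force: 25.0
```

Request:
{"method": "servo_tool", "body": {
  "plan": [
    [0,0,0,0.0005,0,0,0],
    [0,0,0,0,0,0,0],
    [0,0,0,0.0005,0,0,0],
    [0,0,0,0,0,0,0],
    [0,0,0,0,0,0,0],
    [0,0,0,0,0,0,0],
    [0,0,0,0,0,0,0],
    [0,0,0,0,0,0,0]
  ]
}}

```text
time_s: 20.45
ee_pos: [0.549, -0.0165, 0.0344]
eef_rot: [3.142, 0.0, 1.662]
force: [-0.4, -0.3, -2.8]
grip_width: 0.0353
grip_force: 25.0
```

Request:
{"method": "servo_tool", "body": {
  "plan": [
    [0,0,0,0.0005,0,0,0],
    [50,0,0,0,0,0,0],
    [50,0,0,0,0,0,0],
    [50,0,0,0,0,0,0],
    [0,0,0,0,0,0,0],
    [0,0,0,0,0,0,0],
    [0,0,0,0,0,0,0],
    [0,0,0,0,0,0,0]
  ],
  "force": 12
}}

```text
time_s: 21.45
ee_pos: [0.549, -0.0165, 0.0339]
eef_rot: [3.142, 0.0, 1.662]
force: [0.4, -0.3, -0.4]
grip_width: 0.0356
grip_force: 12.0
```

Request:
{"method": "servo_tool", "body": {
  "plan": [
    [0,0.001,0,0,0,0,0],
    [0,0.001,0,0,0,0,0],
    [0,0.001,0,0,0,0,0],
    [0,0.001,0,0,0,0,0],
    [0,0.001,0,0,0,0,0],
    [0,0.001,0,0,0,0,0],
    [0,0.001,0,0,0,0,0],
    [0,0.001,0,0,0,0,0]
  ]
}}

```text
time_s: 22.45
ee_pos: [0.5482, -0.0085, 0.0339]
eef_rot: [-3.142, 0.0, 1.662]
force: [0.1, -3.4, -0.7]
grip_width: 0.0357
grip_force: 12.0
```

Request:
{"method": "servo_tool", "body": {
  "plan": [
    [0,0.0005,0,0,0,0,0],
    [0,0.0005,0,0,0,0,0],
    [0,0.0005,0,0,0,0,0],
    [0,0.0005,0,0,0,0,0],
    [0,0.0005,0,0,0,0,0],
    [0,0.0005,0,0,0,0,0],
    [0,0.0005,0,0,0,0,0],
    [0,0.0005,0,0,0,0,0]
  ]
}}

```text
time_s: 23.45
ee_pos: [0.5479, -0.0045, 0.0339]
eef_rot: [-3.142, 0.0, 1.662]
force: [0.2, -2.9, -2.3]
grip_width: 0.0355
grip_force: 12.0
```

Request:
{"method": "servo_tool", "body": {
  "plan": [
    [0,0.0005,0,0,0,0,0],
    [0,0.0005,0,0,0,0,0],
    [0,0,0,0,0,0,0],
    [0,0,0,0,0,0,0],
    [0,0,0,0,0,0,0],
    [0,0,0,0,0,0,0],
    [0,0,0,0,0,0,0],
    [0,0,0,0,0,0,0]
  ]
}}

```text
time_s: 24.45
ee_pos: [0.5478, -0.0034, 0.0339]
eef_rot: [-3.142, -0.0, 1.662]
force: [0.2, -1.0, -1.9]
grip_width: 0.036
grip_force: 12.0
```

Request:
{"method": "servo_tool", "body": {
  "plan": [
    [0,0.0005,0,0,0,0,0],
    [0,0,0,0,0,0,0],
    [0,0.0005,0,0,0,0,0],
    [0,0,0,0,0,0,0],
    [0,0.0005,0,0,0,0,0],
    [0,0,0,0,0,0,0],
    [0,0,0,0,0,0,0],
    [0,0,0,0,0,0,0]
  ]
}}

```text
time_s: 25.45
ee_pos: [0.5477, -0.002, 0.0339]
eef_rot: [-3.142, 0.0, 1.662]
force: [-0.2, -2.9, -1.3]
grip_width: 0.036
grip_force: 12.0
```

Request:
{"method": "servo_tool", "body": {
  "plan": [
    [0,0.0005,0,0,0,0,0],
    [0,0,0,0,0,0,0],
    [0,0.0005,0,0,0,0,0],
    [0,0,0,0,0,0,0],
    [0,0.0005,0,0,0,0,0],
    [0,0,0,0,0,0,0],
    [0,0,0,0,0,0,0],
    [0,0,0,0,0,0,0]
  ]
}}

```text
time_s: 26.45
ee_pos: [0.5479, -0.0018, 0.034]
eef_rot: [3.141, 0.002, 1.662]
force: [3.1, -13.7, -3.3]
grip_width: 0.0357
grip_force: 12.0
```

```bash
python3 - <<'E'
from h import *
c=cam("scene"); W=world(c); Q=tocr(W); x,y,z=Q.transpose(2,0,1)*1000
k=(abs(y)<20)&(z>60)&(z<72)&(x>10)&(x<100); h,e=np.histogram(x[k],np.arange(10,100,2)); print([(int(a),int(b)) for a,b in zip(e,h) if b])
k=(y<0)&(y>-24)&(z>35)&(z<48)&(x>40)&(x<100); h,e=np.histogram(x[k],np.arange(40,100,2)); print([(int(a),int(b)) for a,b in zip(e,h) if b])
k=(abs(y)<35)&(z>55)&(z<75)&(x>-105)&(x<-70); print(np.percentile(Q[k]*1000,[2,50,98],axis=0).round(1))
save("slide.png",cv2.resize(c["pixels"][130:230,200:320],None,fx=6,fy=6,interpolation=cv2.INTER_CUBIC))
E
```

```text
[(50, 1), (52, 3), (54, 2), (56, 2), (58, 4), (60, 6), (62, 9), (64, 9), (66, 9), (68, 6), (70, 9), (72, 6), (74, 8), (76, 8), (78, 5), (80, 9), (82, 4), (84, 8), (86, 5), (88, 5), (90, 2)]
[(62, 2), (64, 1)]
[[-102.3  -34.7   55.3]
 [ -80.6   -4.2   63.3]
 [ -70.9   30.7   70.2]]
```

View pics/slide.png

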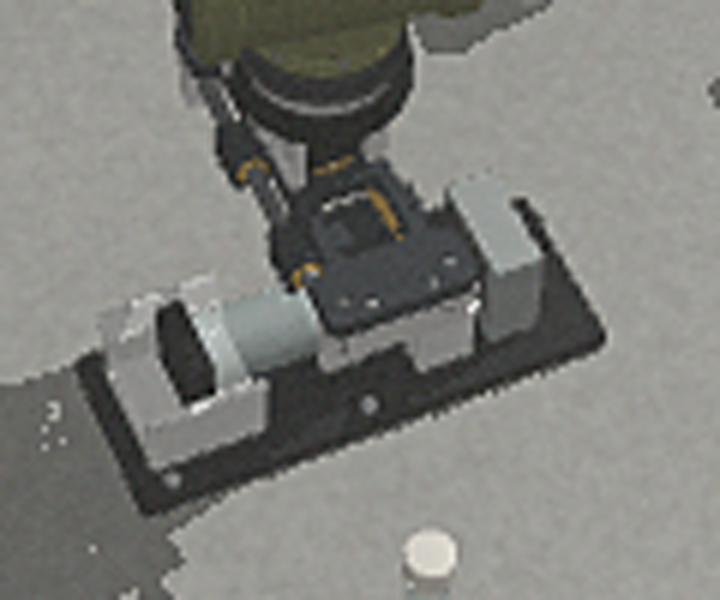

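The force jumped to 14 N at the expected 14.5 mm of travel, so the base is against the block. The picture shows the lamp flat, with its nose at (185,350) inside the long saddle. I'll ease off slightly, open and retreat.

Request:
{"method": "servo_tool", "body": {
  "plan": [
    [0,-0.0005,0,0,0,0,0],
    [0,0,0,0,0,0,0],
    [60,0,0,0,0,0,0],
    [60,0,0,0,0,0,0],
    [60,0,0,0,0,0,0],
    [60,0,0,0,0,0,0],
    [60,0,0,0,0,0,0],
    [60,0,0,0,0,0,0]
  ]
}}

```text
time_s: 27.5
ee_pos: [0.5476, -0.001, 0.0339]
eef_rot: [-3.142, -0.0, 1.662]
force: [0.3, -0.9, -0.3]
grip_width: 0.0564
grip_force: 0.0
```

Request:
{"method": "servo_tool", "body": {
  "plan": [
    [60,0,0,-0.01,0,0,0],
    [60,0,0,-0.02,0,0,0],
    [60,0,0,-0.03,0,0,0],
    [60,0,0,-0.03,0,0,0],
    [60,0,0,-0.03,0,0,0],
    [60,0,0,-0.03,0,0,0],
    [60,-0.02,0,0,0,0,0],
    [60,0,0,0,0,0,0]
  ]
}}

```text
time_s: 28.5
ee_pos: [0.5491, -0.0222, 0.1832]
eef_rot: [-3.141, -0.0, 1.66]
force: [-0.2, 0.8, -0.8]
grip_width: 0.0561
grip_force: 0.0
```

Request:
{"method": "servo_tool", "body": {
  "plan": [
    [60,0,0.04,0,0,0,0],
    [60,0,0.04,0,0,0,0],
    [60,0,0.04,0,0,0,0],
    [60,0,0.04,0,0,0,0],
    [60,0,0,0,0,0,0],
    [60,0,0,0,0,0,0],
    [60,0,0,0,0,0,0],
    [60,0,0,0,0,0,0]
  ]
}}

```text
time_s: 29.5
ee_pos: [0.7084, -0.0065, 0.1846]
eef_rot: [3.141, 0.0, 1.662]
force: [-0.3, 0.1, -0.4]
grip_width: 0.0565
grip_force: 0.0
```

I moved out the wrong way: towards the flasks, though well clear above them. I'll raise the arm and back off towards the base.

Request:
{"method": "servo_tool", "body": {
  "plan": [
    [60,0,0,-0.03,0,0,0],
    [60,0,0,-0.03,0,0,0],
    [60,0,-0.045,0,0,0,0],
    [60,0,-0.045,0,0,0,0],
    [60,0,-0.045,0,0,0,0],
    [60,0,-0.045,0,0,0,0],
    [60,0,-0.045,0,0,0,0],
    [60,0,-0.045,0,0,0,0]
  ]
}}

```text
time_s: 30.5
ee_pos: [0.4381, -0.031, 0.2442]
eef_rot: [3.141, 0.0, 1.662]
force: [0.0, -0.4, 0.1]
grip_width: 0.0566
grip_force: 0.0
```

```bash
python3 - <<'E'
from h import *
for n in("scene","top"):
    c=cam(n); W=world(c); Q=tocr(W); x,y,z=Q.transpose(2,0,1)*1000; rgb=c["pixels"].astype(int).sum(-1)
    k=(abs(y)<23)&(z>61)&(z<80)&(x>8)&(x<110)&(rgb<200); print(n,"base dark",k.sum(),np.percentile(Q[k]*1000,[2,50,98],axis=0).round(1).tolist())
    k=(abs(y)<23)&(z>61)&(z<80)&(x>55)&(x<110)&(rgb>250); print(n,"block",k.sum(),np.percentile(Q[k]*1000,[2,50,98],axis=0).round(1).tolist())
    k=(abs(y)<23)&(z>61)&(z<80)&(x>-110)&(x<-70)&(rgb<200); print(n,"nose dark",k.sum(),np.percentile(Q[k]*1000,[2,50,98],axis=0).round(1).tolist())
    save("end_%s.png"%n,cv2.resize(c["pixels"][100:260] if n=="scene" else c["pixels"][80:240],(800,400),interpolation=cv2.INTER_CUBIC) if n=="top" else cv2.resize(c["pixels"][100:260,110:390],None,fx=2.8,fy=2.8,interpolation=cv2.INTER_CUBIC))
E
```

```text
scene base dark 173 [[24.8, -22.0, 62.0], [44.9, -4.5, 66.9], [63.3, 16.7, 71.3]]
scene block 126 [[64.3, -21.6, 64.4], [76.4, -0.4, 69.1], [89.2, 22.0, 73.1]]
scene nose dark 62 [[-85.2, -22.2, 62.7], [-79.7, -4.0, 66.8], [-72.8, 14.6, 70.5]]
top base dark 233 [[27.8, -17.7, 63.6], [45.6, 1.0, 67.8], [62.5, 19.3, 71.0]]
top block 201 [[65.0, -21.7, 66.4], [77.2, -0.1, 69.4], [89.9, 21.7, 73.6]]
top nose dark 13 [[-81.5, -16.7, 65.1], [-77.0, -12.6, 67.2], [-72.3, -10.0, 70.9]]
```

View pics/end_scene.png

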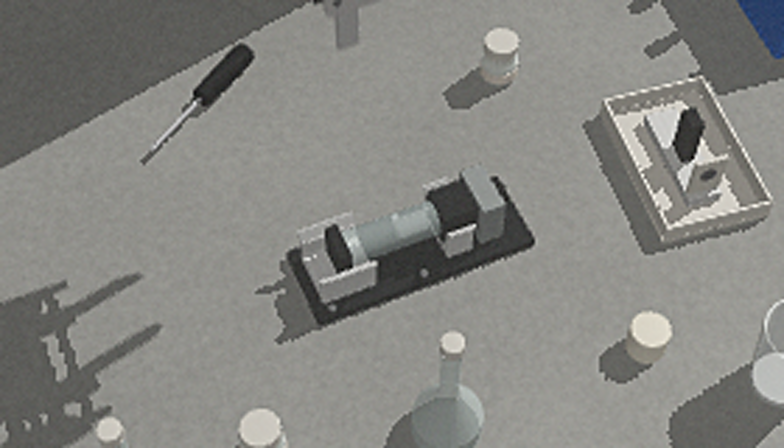

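The lamp lies flat in both saddles at (390,235), its base touching the block at (478,205) with no visible gap. The gauge stands upright inside the tray at (690,150). I'll hand in.

```bash
python3 -c "
from station import ctrl
print(ctrl.hand_in())"
```

```text
the job is handed in; nothing more can be done
None
```

The job is handed in, though the hand-in returned no verdict: the gauge stands upright inside the tray, and the lamp lies flat in both saddles with its base against the end block, so the pin should be fully in.

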